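# Hang the tool pocket back on the perforated panel

## Robot

A 7-joint arm with a two-finger parallel gripper is mounted at the origin on the work surface. World frame = base frame: x ahead of the robot, y to its left, z up, the work surface at z = 0. Lengths are in mm, angles in rad, forces in N, time in s.
With the tool pointing down it reaches from about 400 to 875 mm from the base axis. Payload 4.4 kg.
Tool frame: the origin (TCP) lies at the very end of the fingers, on their centre line; the grasp point (between the pads) lies 19 mm behind it (ctrl.grasp_offset is the distance from the TCP to the grasp point, in mm); z points along the fingers, y is the line along which they close (so a half turn about z gives the same grasp; the last joint's range is limited). The gripper opens to 85 mm and grips with 20 to 120 N. Pads are 22 mm wide; open, the fingers measure 114 mm over their backs; the gripper's body (76 mm by 85 mm) begins 54 mm behind the grasp point. The pads swing forward as they close: fully open they stand 13 mm farther back than shut.
Start: joints at [-1.373, 0.628, 0.038, 1.517, -0.027, 0.996, -0.02], TCP at [169.463, 627.535, 231.313] pointing down, gripper open.
Joint ranges: [-3.06, 3.06], [-0.37, 2.12], [-1.25, 1.32], [0.18, 2.47], [-1.1, 4.24], [0.23, 1.98], [-2.94, 2.94]. Speed limits (rad/s): [2.57, 2.57, 3.14, 3.14, 3.14, 3.14, 3.14].

## Interface

Orientations are given as [roll, pitch, yaw] about the fixed x, y, z axes, in that order (R = Rz(yaw) Ry(pitch) Rx(roll)).
In Python, from cell import status, cams, ctrl gives the robot as it stands.
- The arm moves only by the tool move_arm, never from a script. Its argument "plan" is a list of rows, each a list of 3 entries, a list of its own where there are three numbers: the shift along the world's x, y, z in mm, then the turn, a rotation vector about the world's x, y, z in degrees, then the opening, from 0 (shut) to 1 (fully open). In form: [[[x, y, z], [wx, wy, wz], gripper], ...]. A call has 1 to 10 rows; each row shifts and turns the commanded pose from where the row before left it; what a row does not reach is not made up. A row lasts 1/8 s, in which the tool goes at most 62.5 mm and 10.7 degrees, less where a joint would pass 70% of its speed; a pose out of reach is approached as far as the arm can. A call with a gripper value outside its range is refused whole. The fingers move at their own pace and stop on an object; the grip force is fixed at half the most. Time passes only in rows, so rows that do not move let the fingers close. It gives the time, the measured TCP pose, the force, the opening and the grip force at its end, in the units of the state.
- status.read_state(): the state, without advancing time (a new reading comes with each control period).
- cams.get_image(name): name is "scene" or "top" or "wrist"; returns the picture (400x640x3 uint8, blue, green, red); there is no depth.
- cams.camera_params(name): a dict with "K" (3x3 intrinsics, pixels), "pose" (4x4, takes a point from camera to world coordinates); the wrist camera has in their place "tool_from_camera" (4x4, takes a point from camera to tool coordinates, whose origin is the TCP and whose axes are the flange's). Camera axes: x right, y down, z forward; pixel columns grow to the right and rows downward; lengths in mm; the calibration is good to about 2 mm. A picture is of the moment at which its call begins: read the wrist's pose just before it. camera_params takes no time and is no camera call.
- ctrl.finish_job(): hands the job in; it is judged then, once.
The state is a dict: "clock": time; "qpos": joint angles; "qd": joint speeds; "tau": joint torques, N m; "eef_pos": TCP position; "tool_rot": TCP orientation; "force": force on the tool from outside, world axes, zero at the start; "torque": the same for the moment, N m; "width": finger opening in mm; "gripper_force": force on a finger pad.
Only numpy, scipy, OpenCV 4.12 (cv2) and the standard library are available. Lean on these libraries where they do the work, as an engineer would, in place of code of your own. Each camera call takes 0.05 s, during which the arm holds its last target. There are 200 camera calls.

## Task

Hang the grey tool pocket on the upright perforated panel: both holes of its back plate go over the panel's two pins, and its back plate ends up pushed home against the panel, hanging level and left there. Leave the other things on the bench where they stand.

Things in the scene. Friction and masses are not known exactly. Their poses are not given: they have to be found in the camera images.
- panel: Fixed upright perforated aluminium panel, 240 wide, 187 high, 6 thick, with two steel pins on its front face, which is turned away from the robot. Origin: on the bench under the middle of the front face; x out of that face, y along the panel, z up. Two feet, 25 wide, 6 high, at y = +-107, reach 35 out in front. (Sizes in mm.)
- pin_left_root (a point): Where the axis of the pin at y = +50 leaves the panel's front face, 175 above the bench, 12 below the panel's upper edge. Axes as the panel's. The pins are 8 in diameter, round-ended, 100 apart, and rise outwards at 20 degrees from level; they reach 40 out from the face. (Sizes in mm.)
- pin_right_root (a point): The same for the pin at y = -50. (Sizes in mm.)
- pin_left_tip (a point): Outer end of the pin at y = +50: 40 out of the face and 14 above the root. (Sizes in mm.)
- pin_right_tip (a point): The same for the pin at y = -50. (Sizes in mm.)
- pocket: Loose grey plastic tool pocket, 0.2-0.45 kg, upright: back plate 140 wide, 120 high, 8 thick (x -4 to +4), with two holes and a grip tab on top; in front of its lower part an open pocket reaching to x = +64, 50 high. Origin: on the underside, below the middle of the plate; x forward over the pocket, y along the plate, z up. Hung, its x is along the panel's x. (Sizes in mm.)
- hole_left (a point): Centre of the 16 diameter through hole at y = +50 in the pocket's frame, mid-thickness, 100 above the underside; goes over the panel's pin at y = +50. Axes as the pocket's. Hung home it is 4 in front of the pin's root and within about 2 of its height. (Sizes in mm.)
- hole_right (a point): The same for the hole at y = -50. (Sizes in mm.)
- tab (a point): Grip point in the tab (40 wide, 8 thick, top 160 above the pocket's underside), mid-thickness and mid-width, 146 above the underside; pinch across the 8 thickness, along the pocket's x. Hung, the tab stands above the panel's upper edge, so there is room for a finger behind it. (Sizes in mm.)
- hub: Bystander: dark steel wheel hub, 60 in diameter, 72 high, standing on end. Origin: centre of its underside. (Sizes in mm.)
- jar: Bystander: jar with black cap, 70 in diameter, 55 high. Origin: centre of its underside. (Sizes in mm.)
- jar2: Bystander: smaller jar with black cap, 56 in diameter, 50 high. Origin: centre of its underside. (Sizes in mm.)
- tray: Bystander: open grey tray 120 x 180 x 30 high. Origin: centre of its underside. (Sizes in mm.)
Mind the look-alikes: they are no part of the job. Several things look just like the pocket: the one meant starts farthest to the robot's right.

How it is judged (in metres and radians):
At the end, for the whole second after the job is handed in: Both holes are on their pins: each hole's centre within 10 mm of its pin's root sideways and in height, and less than 13 mm in front of the panel's face (4 mm when the back plate touches it); the pocket is upright within 0.12 rad, at rest and released (x of hole_left in the frame of pin_left_root between -0.002 and 0.013 m and y of hole_left in the frame of pin_left_root between -0.01 and 0.01 m and z of hole_left in the frame of pin_left_root between -0.01 and 0.01 m and x of hole_right in the frame of pin_right_root between -0.002 and 0.013 m and y of hole_right in the frame of pin_right_root between -0.01 and 0.01 m and z of hole_right in the frame of pin_right_root between -0.01 and 0.01 m and angle between pocket's own z axis and vertical below 0.12 rad and linear speed of pocket below 0.02 m/s and angular speed of pocket below 0.1 rad/s).
It fails at once if a bystander (hub, jars, tray) is shifted by more than 30 mm or tipped (distance of any of hub, jar, jar2, tray from where it was at the start of the episode above 0.03 m or angle between any of hub, jar, jar2, tray's own z axis and vertical above 0.5 rad).
It also fails if it takes over 42 s, if anything falls off the work surface, if the arm or the gripper's body presses on something with over 40 N, if the wrist force passes 120 N, or if a joint passes its speed limit or range.

## Working session

There is one attempt and no reset: what is moved stays moved. The work goes in short steps, Python scripts to look and compute and a tool call to move; the robot and the scene stay as the last step left them, time stands still between calls to the robot, and variables do not carry over. Pictures are saved under pics/ and viewed, at most 10 in all, crops included, and the job is handed in when it is done.

Besides the shell and the picture viewer there is one more tool, called after "Request:" by a JSON object that holds its "name" and its "arguments", one argument or row to a line. move_arm: Moves the arm, as the interface text tells. Its arguments: {"type":"object","properties":{"plan":{"type":"array","items":{"type":"array"}}},"required":["plan"]}

```bash
mkdir -p pics; ls; python3 - <<'E'
from cell import status, cams, ctrl
import cv2,numpy as np
np.set_printoptions(precision=3,suppress=True)
print(status.read_state())
for n in("scene","top"):
    cv2.imwrite(f"pics/{n}0.png",cams.get_image(n)); p=cams.camera_params(n); print(n,p["K"],p["pose"])
print(cams.camera_params("wrist"))
E
```

```text
pics
{'clock': 0.0, 'qpos': array([-1.373,  0.629,  0.038,  1.518, -0.027,  0.996, -0.02 ]), 'qd': array([-0.001, -0.   ,  0.   ,  0.   , -0.   , -0.001, -0.002]), 'tau': array([  0.001, -56.341,   1.226, -19.344,   0.011,   0.011,   0.   ]), 'eef_pos': array([169.285, 626.934, 230.409]), 'tool_rot': array([-3.14 ,  0.   ,  2.878]), 'force': array([-0.133, -0.358, -0.491]), 'torque': array([-0.046,  0.009, -0.045]), 'gripper_force': 0.0, 'width': 85.47967691114182}
scene [[427.339   0.    323.382]
 [  0.    427.339 204.312]
 [  0.      0.      1.   ]] [[  -0.209    0.816   -0.539 1005.576]
 [   0.978    0.182   -0.104  111.968]
 [   0.013   -0.549   -0.836  884.207]
 [   0.       0.       0.       1.   ]]
top [[506.581   0.    314.91 ]
 [  0.    506.581 199.855]
 [  0.      0.      1.   ]] [[  -0.021   -0.988    0.154  353.244]
 [  -1.       0.022    0.003    6.786]
 [  -0.006   -0.153   -0.988 1243.81 ]
 [   0.       0.       0.       1.   ]]
{'K': array([[345.322,   0.   , 321.023],
       [  0.   , 345.322, 203.992],
       [  0.   ,   0.   ,   1.   ]]), 'tool_from_camera': array([[   0.001,   -0.965,   -0.261,   65.243],
       [   1.   ,    0.001,    0.   ,   -0.161],
       [   0.   ,   -0.261,    0.965, -143.349],
       [   0.   ,    0.   ,    0.   ,    1.   ]])}
```

View pics/scene0.png

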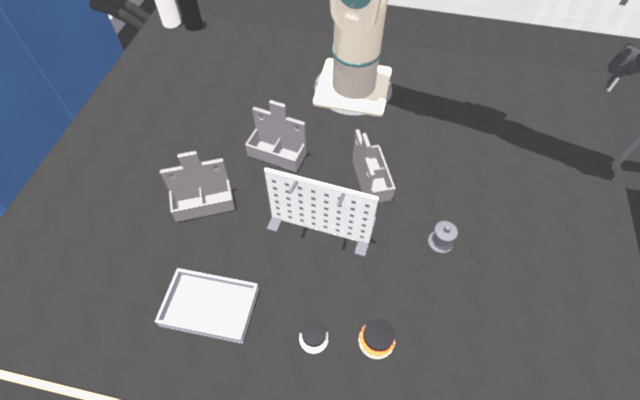

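View pics/top0.png

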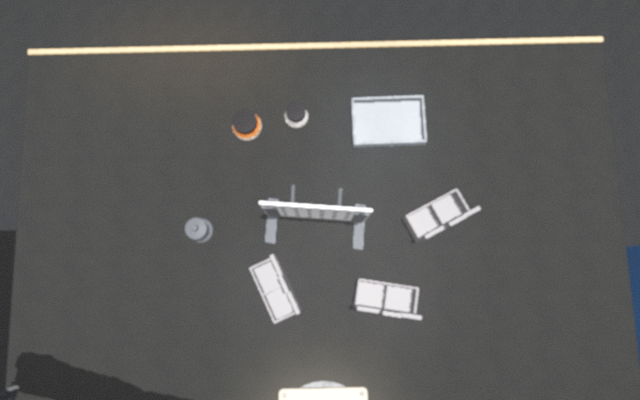

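The top view shows three pocket look-alikes, at (440,215), (387,298) and (275,290); in the scene view they are at (198,188), (277,140) and (372,170). The robot's right is −y, which is right in the top view and left in the scene view. So the one meant is top (440,215) = scene (198,188). I'll confirm it in one enlarged crop, with the panel alongside.

```bash
python3 - <<'E'
import cv2,numpy as np
s=cv2.imread("pics/scene0.png");t=cv2.imread("pics/top0.png")
c=np.zeros((595,800,3),np.uint8)
def put(im,x0,y0,x1,y1,k,X,Y):
    a=cv2.resize(im[y0:y1,x0:x1],None,fx=k,fy=k,interpolation=cv2.INTER_CUBIC); c[Y:Y+a.shape[0],X:X+a.shape[1]]=a
put(s,155,145,245,225,4,0,0)
put(t,395,180,490,245,4,400,0)
put(s,260,165,385,255,3,0,325)
put(t,250,180,380,250,3,400,325)
cv2.imwrite("pics/crop.png",c)
E
```

```text
(no output)
```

View pics/crop.png

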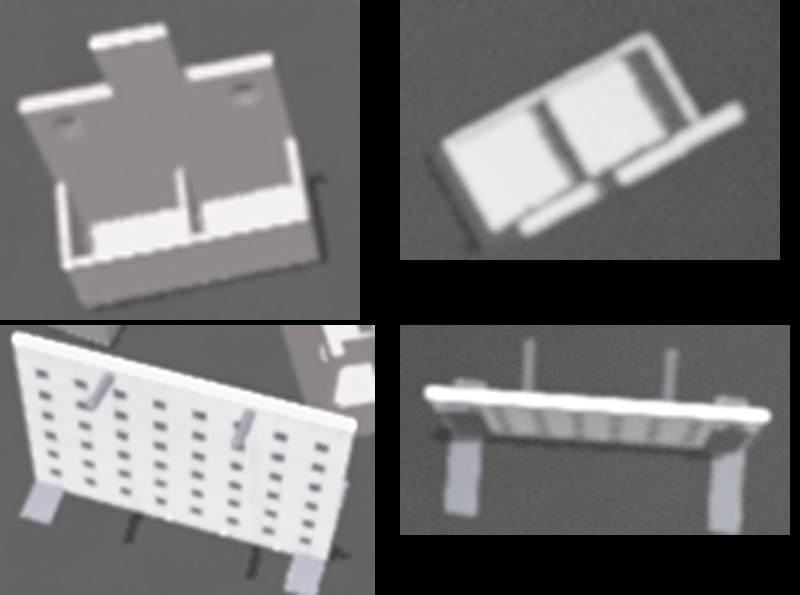

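The crop confirms the target: an undamaged pocket with both holes, the tab on top and the box facing +x (scene tab top about (187,154); plate top corners (160,171), (223,160)). The panel's front face and both pins are clear too (scene tips (296,183), (343,194)).

```bash
cat > h.py <<'E'
import numpy as np
from cell import status, cams, ctrl
from scipy.spatial.transform import Rotation as R
np.set_printoptions(precision=1,suppress=True)
def pose(n,st=None):
    p=cams.camera_params(n)
    if n!="wrist": return p["K"],p["pose"]
    T=np.eye(4);T[:3,:3]=R.from_euler("xyz",st["tool_rot"]).as_matrix();T[:3,3]=st["eef_pos"]
    return p["K"],T@p["tool_from_camera"]
def ray(n,uv,st=None):
    K,T=pose(n,st);d=T[:3,:3]@np.linalg.solve(K,[*uv,1.]);return T[:3,3],d
def onz(n,uv,z,st=None):
    o,d=ray(n,uv,st);return o+d*(z-o[2])/d[2]
def proj(n,P,st=None):
    K,T=pose(n,st);c=K@(T[:3,:3].T@(np.asarray(P)-T[:3,3]));return c[:2]/c[2]
E
python3 - <<'E'
from h import *
def rep(nm,z,A,B):
    for c,(a,b) in (("scene",A),("top",B)):
        p,q=onz(c,a,z),onz(c,b,z);d=p-q
        print(nm,c,p[:2],q[:2],"mid",((p+q)/2)[:2],"len",np.linalg.norm(d),"dir",np.degrees(np.arctan2(d[1],d[0])))
rep("plate",120,((223,160),(160,171.5)),((426.2,238),(480,207)))
rep("panel",187,((378.3,199),(264,170)),((259.3,202.7),(372.7,210)))
rep("tips",191,((343.3,194.3),(296,182.7)),((293,185.7),(340.3,188.3)))
rep("tab",160,((155+165/4,145+30/4),(155+90/4,145+42/4)),((426.2,238),(480,207)))
E
```

```text
plate scene [ 443.7 -233.1] [ 505.9 -359.2] mid [ 474.8 -296.1] len 140.63192014585758 dir 116.29222226445272
plate top [ 436.9 -235.1] [ 503.6 -359. ] mid [ 470.2 -297.1] len 140.70615141466948 dir 118.27540129569488
panel scene [519.7 128. ] [ 499.6 -112. ] mid [509.6   8. ] len 240.85837501198148 dir 85.20030958439827
panel top [514. 127.] [ 493.2 -111.6] mid [503.6   7.7] len 239.44665882414898 dir 85.01363267983662
tips scene [526.5  58.8] [519.4 -39.1] mid [522.9   9.8] len 98.15165246126016 dir 85.84895342449921
tips top [548.2  55.1] [540.3 -44.6] mid [544.3   5.2] len 100.0323400528524 dir 85.52386983975087
tab scene [ 465.8 -279.1] [ 482.8 -315.7] mid [ 474.3 -297.4] len 40.30102819083786 dir 114.89236985894468
tab top [ 433.9 -226.5] [ 498.2 -346. ] mid [ 466.1 -286.3] len 135.69796696025148 dir 118.27540129569488
```

Request:
{"name": "move_arm", "arguments": {
  "plan": [
    [[38,-44,8],[0,0,-5],1],
    [[38,-44,8],[0,0,-5],1],
    [[38,-44,8],[0,0,-5],1],
    [[38,-44,8],[0,0,-5],1],
    [[38,-44,8],[0,0,-5],1],
    [[38,-44,8],[0,0,-5],1],
    [[38,-44,8],[0,0,-5],1],
    [[38,-44,8],[0,0,-5],1],
    [[38,-44,8],[0,0,-5],1]
  ]
}}

```text
clock: 1.23
eef_pos: [512.2, 230.0, 303.4]
tool_rot: [-3.141, -0.0, 2.09]
force: [1.4, 0.3, 0.0]
width: 85.2
gripper_force: 0.0
```

Request:
{"name": "move_arm", "arguments": {
  "plan": [
    [[-4,-58,0],[0,0,0],1],
    [[-4,-58,0],[0,0,0],1],
    [[-4,-58,0],[0,0,0],1],
    [[-4,-58,0],[0,0,-3],1],
    [[-4,-58,0],[0,0,0],1],
    [[-4,-58,0],[0,0,0],1],
    [[-4,-58,0],[0,0,0],1],
    [[-4,-58,0],[0,0,0],1],
    [[-4,-58,0],[0,0,0],1],
    [[0,0,0],[0,0,0],1]
  ]
}}

```text
clock: 2.48
eef_pos: [473.1, -296.3, 303.1]
tool_rot: [-3.139, 0.002, 2.031]
force: [-0.2, 1.0, -0.8]
width: 85.4
gripper_force: 0.0
```

```bash
python3 - <<'E'
from h import *
import cv2
st=status.read_state();cv2.imwrite("pics/w1.png",cams.get_image("wrist"))
print(st["eef_pos"],np.degrees(st["tool_rot"]),st["qpos"],st["clock"])
for P in ([473,-297,160],[505,-359,120],[440,-234,120]): print(proj("wrist",P,st))
np.save("w1.npy",np.r_[st["eef_pos"],st["tool_rot"]])
E
```

```text
[ 473.1 -296.3  303.1] [-179.8    0.1  116.4] [ 0.2  0.4  0.4  1.7 -0.2  1.   1.2] 2.475
[320.5 190.5]
[321.8 248.6]
[319.  104.2]
```

View pics/w1.png

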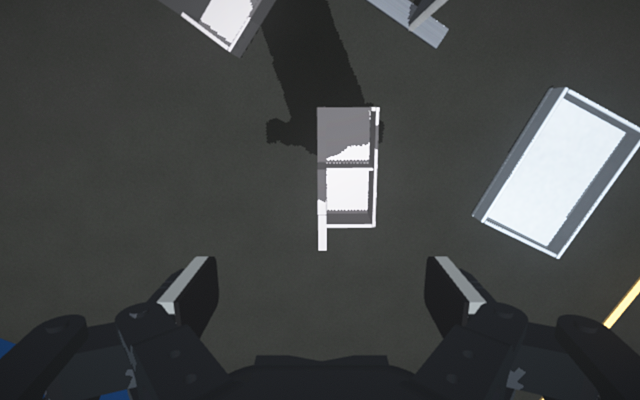

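The wrist view shows the plate's near top corner at (322,250) against a predicted (322,249), with the plate edges vertical in the image. Position and yaw are good, so I go down and grip.

Request:
{"name": "move_arm", "arguments": {
  "plan": [
    [[0,-1,-40],[0,0,0],1],
    [[0,0,-40],[0,0,0],1],
    [[0,0,-40],[0,0,0],1],
    [[0,0,-35],[0,0,0],1],
    [[0,0,-19],[0,0,0],1],
    [[0,0,0],[0,0,0],1],
    [[0,0,0],[0,0,0],0],
    [[0,0,0],[0,0,0],0],
    [[0,0,0],[0,0,0],0],
    [[0,0,0],[0,0,0],0]
  ]
}}

```text
clock: 3.78
eef_pos: [475.5, -291.7, 129.8]
tool_rot: [3.141, 0.001, 2.04]
force: [-1.8, -1.5, 1.0]
width: 12.5
gripper_force: 1.0
```

Request:
{"name": "move_arm", "arguments": {
  "plan": [
    [[0,0,0],[0,0,0],0],
    [[0,0,0],[0,0,0],0],
    [[0,0,0],[0,0,0],0],
    [[0,0,0],[0,0,0],0]
  ]
}}

```text
clock: 4.28
eef_pos: [475.4, -291.4, 129.1]
tool_rot: [-3.141, -0.0, 2.04]
force: [0.4, -0.5, -3.2]
width: 7.1
gripper_force: 61.6
```

Request:
{"name": "move_arm", "arguments": {
  "plan": [
    [[0,0,20],[0,0,0],0],
    [[0,0,40],[0,0,0],0],
    [[0,0,40],[0,0,0],0],
    [[0,0,40],[0,0,0],0],
    [[0,0,40],[0,0,0],0],
    [[0,0,40],[0,0,0],0],
    [[0,0,0],[0,0,0],0]
  ]
}}

```text
clock: 5.15
eef_pos: [476.7, -292.7, 352.3]
tool_rot: [3.138, 0.006, 2.04]
force: [-0.3, -0.0, -3.8]
width: 6.9
gripper_force: 61.6
```

Request:
{"name": "move_arm", "arguments": {
  "plan": [
    [[8,20,0],[0,0,-2.5],0],
    [[14,36,0],[0,0,-4],0],
    [[14,36,0],[0,0,-4],0],
    [[14,36,0],[0,0,-4],0],
    [[14,36,0],[0,0,-4],0],
    [[14,36,0],[0,0,-4],0],
    [[14,36,0],[0,0,-4],0],
    [[10,36,0],[0,0,-4],0],
    [[7,20,0],[0,0,-1.2],0],
    [[0,0,0],[0,0,0],0]
  ]
}}

```text
clock: 6.4
eef_pos: [583.9, 3.1, 347.1]
tool_rot: [-3.138, -0.0, 1.491]
force: [-0.4, -0.8, -3.1]
width: 7.0
gripper_force: 61.5
```

```bash
python3 - <<'E'
from h import *
import cv2
st=status.read_state()
c=np.zeros((600,800,3),np.uint8)
s=cams.get_image("scene");t=cams.get_image("top");w=cams.get_image("wrist")
for n,i in (("s2",s),("t2",t),("w2",w)): cv2.imwrite(f"pics/{n}.png",i)
print(st["eef_pos"],np.degrees(st["tool_rot"]),st["qpos"],st["clock"],st["force"],st["width"])
r=lambda i,k:cv2.resize(i,None,fx=k,fy=k,interpolation=cv2.INTER_CUBIC)
c[:300,:400]=r(s[120:270,220:420],2);c[:300,400:]=r(t[120:270,220:420],2)
c[300:550,:400]=r(w,.625)
cv2.imwrite("pics/c2.png",c)
E
```

```text
[583.9   3.1 347.1] [-179.8   -0.    85.4] [-0.4  0.5  0.5  1.6 -0.2  1.2  0.1] 6.4 [-0.4 -0.8 -3.1] 7.017981618453946
```

View pics/c2.png

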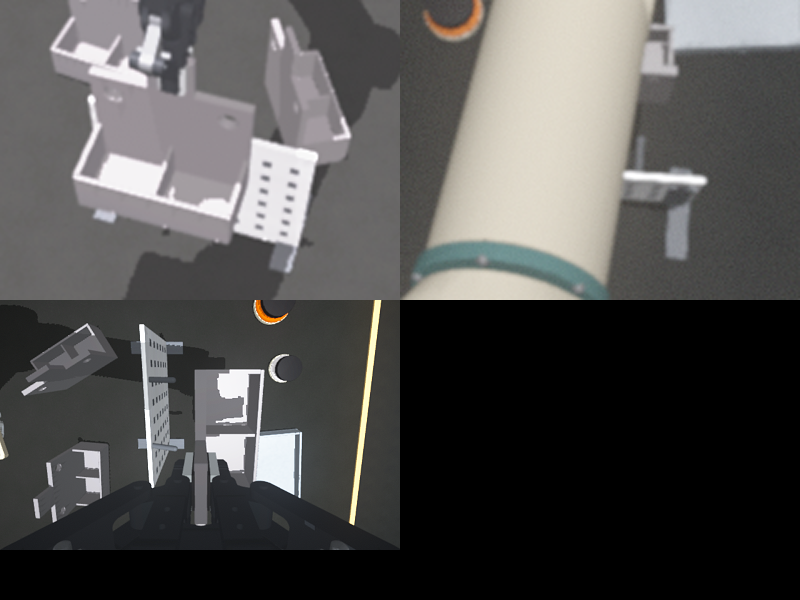

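The pocket hangs upright in the grip (scene), and the wrist view shows panel, pins and plate together. I'll enlarge that to measure.

```bash
python3 - <<'E'
import cv2
w=cv2.imread("pics/w2.png")[30:330,200:440]
s=cv2.imread("pics/s2.png")[140:245,250:350]
import numpy as np
c=np.zeros((600,800,3),np.uint8);c[:,:480]=cv2.resize(w,None,fx=2,fy=2,interpolation=cv2.INTER_CUBIC)
c[:315,490:790]=cv2.resize(s,None,fx=3,fy=3,interpolation=cv2.INTER_CUBIC)
cv2.imwrite("pics/c3.png",c)
E
```

```text
(no output)
```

View pics/c3.png

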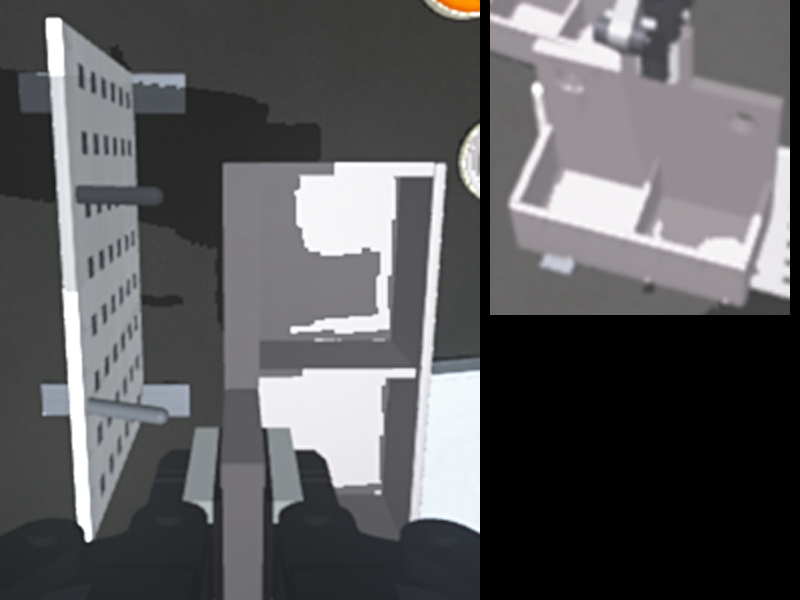

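```bash
python3 - <<'E'
from h import *
st=status.read_state()  # same pose as picture w2
f=lambda u,v:(200+u/2,30+v/2)
a=np.radians(-4.8);X=np.array([np.cos(a),np.sin(a)]);Y=np.array([-X[1],X[0]])
P={}
for n,u,z in (("edgeF",(60,18),187),("edgeN",(90,540),187),("rootL",(78,194),175),("rootR",(88,406),175),("tipL",(160,196),189),("tipR",(165,415),189),("plateFar",(241,164),338),("plateNear?",(241,390),338)):
    P[n]=onz("wrist",f(*u),z,st)[:2];print(n,P[n],"in panel axes",P[n]@X,P[n]@Y)
for a,b in(("edgeF","edgeN"),("rootL","rootR"),("tipL","tipR"),("plateFar","plateNear?")):
    d=P[a]-P[b];print(a,np.linalg.norm(d),np.degrees(np.arctan2(*d[::-1]))-90)
print("tcp",st["eef_pos"][:2]@X,st["eef_pos"][:2]@Y)
# scene holes by ray vs plane of the plate: u,v front-face hole centres
for uv in((250+(742-490)/3,140+122/3),(250+(570-490)/3,140+80/3)):
    p=onz("scene",uv,347.1-129.1+100,st);print("hole",p,p[:2]@X,p[:2]@Y)
E
```

```text
edgeF [520.9 125.9] in panel axes 508.4874951995204 169.07849310619366
edgeN [ 499.1 -110.2] in panel axes 506.57592183876795 -68.01767030672042
rootL [515.  56.] in panel axes 508.512475504277 98.87200220581919
rootR [505.  -44.4] in panel axes 506.93849249771034 -1.989549372954696
tipL [553.3  52.5] in panel axes 546.9335285530398 98.64323043141819
tipR [544. -47.] in panel axes 546.0053453742232 -1.3532345416880405
plateFar [589.7  63.6] in panel axes 582.2923159698976 112.7407103967149
plateNear? [585.3  12.5] in panel axes 582.2017877849104 61.47744063414123
edgeF 237.10386925952264 -5.261933719915675
rootL 100.87383213392177 -5.694049935779162
tipL 100.00077265267053 -5.331813314835571
plateFar 51.26334969647104 -4.90118116848376
tcp 581.6372725347459 47.600380722394355
hole [590.7  48.5 318. ] 584.6167980376838 97.79152087165356
hole [583.2 -51.2 318. ] 585.4167684793871 -2.262515905385
```

```bash
python3 - <<'E'
from h import *
st=status.read_state()
a=np.radians(-5.2);X=np.array([np.cos(a),np.sin(a),0]);Y=np.array([-X[1],X[0],0])
def tri(*rs):
    A=sum(np.eye(3)-np.outer(d,d)/(d@d) for o,d in rs);b=sum((np.eye(3)-np.outer(d,d)/(d@d))@o for o,d in rs);p=np.linalg.solve(A,b)
    print(p,"panel",p@X,p@Y,"resid",[np.linalg.norm(np.cross(p-o,d/np.linalg.norm(d))) for o,d in rs])
S=lambda u,v:ray("scene",(250+(u-490)/3,140+v/3));W=lambda u,v:ray("wrist",(200+u/2,30+v/2),st)
tri(S(783,100),W(258,164)); # front top corner y+
for u in((783,100),(537,47)):
    o,d=S(*u);p=o+d*(338-o[2])/d[2];print("corner z338",p,p@X,p@Y)
# roots: wrist now + scene0 pic ; tips likewise
s0=lambda u,v:ray("scene",(260+u/3,165+(v-325)/3))
tri(s0(240,442),W(78,194));tri(s0(92,403),W(88,406))
tri(s0(250,413),W(160,196));tri(s0(108,378),W(165,415))
print(st["eef_pos"]@X,st["eef_pos"]@Y)
E
```

```text
[592.9  66.7 346.3] panel 584.3890708574215 120.1433387911008 resid [np.float64(3.325068240861692), np.float64(3.3250682408617065)]
corner z338 [586.2  69.4 338. ] 577.5369133053923 122.19800357048283
corner z338 [579.8 -69.3 338. ] 583.7288537321374 -16.486853957609178
[501.4  52.6 116.7] panel 494.5273486036792 97.82698112814869 resid [np.float64(1.8192860769170056), np.float64(1.8192860769170185)]
[489.4 -63.4 114.6] panel 493.0820891893078 -18.778820983591473 resid [np.float64(1.731030548283914), np.float64(1.7310305482838786)]
[559.   58.4 237.7] panel 551.401151939869 108.8600405288621 resid [np.float64(3.988447292708229), np.float64(3.9884472927082277)]
[551.3 -29.3 236.8] panel 551.7291766520997 20.79774159028932 resid [np.float64(0.1318653157105645), np.float64(0.13186531571056753)]
581.2907877965929 51.659781933254685
```

```bash
python3 - <<'E'
from h import *
st=status.read_state()
a=np.radians(-5.2);X=np.array([np.cos(a),np.sin(a),0]);Y=np.array([-X[1],X[0],0])
def tri(*rs):
    A=sum(np.eye(3)-np.outer(d,d)/(d@d) for o,d in rs);b=sum((np.eye(3)-np.outer(d,d)/(d@d))@o for o,d in rs);p=np.linalg.solve(A,b)
    print(p,"panel",p@X,p@Y,"resid",[np.linalg.norm(np.cross(p-o,d/np.linalg.norm(d))) for o,d in rs])
W=lambda u,v:ray("wrist",(200+u/2,30+v/2),st)
s0=lambda u,v:ray("scene",(260+u/3,165+(v-325)/3))
for s,w,z in(((250,413),(78,194),175),((108,378),(88,406),175),((240,442),(160,196),189),((92,403),(165,415),189)):
    tri(s0(*s),W(*w))
    for o,d in (s0(*s),W(*w)):
        p=o+d*(z-o[2])/d[2];print("   z-plane",p@X,p@Y)
for uv in((250+(742-490)/3,140+122/3),(250+(570-490)/3,140+80/3)):
    p=onz("scene",uv,318);print("hole",p@X,p@Y)
for P in ([586.2,70.5,338],[592.9,66.7,346.3]):print(proj("wrist",P,st))
E
```

```text
[514.6  56.7 173.6] panel 507.3257286701582 103.12751287057418 resid [np.float64(0.7909628726490212), np.float64(0.7909628726490229)]
   z-plane 508.11862101519074 104.09647937691021
   z-plane 507.8098322303715 102.41965072112538
[504.2 -44.8 170.3] panel 506.1500217110664 1.0784684226414254 resid [np.float64(1.1793380206618658), np.float64(1.1793380206618216)]
   z-plane 509.81882882536894 3.5817868704103106
   z-plane 506.94002832628814 1.5495686821428616
[554.   55.  196.3] panel 546.7512735613086 104.96840898140466 resid [np.float64(2.1667216226469015), np.float64(2.1667216226468966)]
   z-plane 541.6871723245937 106.09371856690014
   z-plane 546.2315461004794 102.45911189398636
[545.4 -43.5 197.3] panel 547.090674702531 6.115236204580177 resid [np.float64(0.46225192868591103), np.float64(0.4622519286858353)]
   z-plane 541.8954348040612 4.210471325603377
   z-plane 546.0014868916854 2.458603875819034
hole 583.9198432765627 101.87049980293344
hole 585.418297498153 1.824486074077753
[311.  96.]
[327.7 103.6]
```

Request:
{"name": "move_arm", "arguments": {
  "plan": [
    [[0,1.8,-20],[0,0,-0.5],0],
    [[0,2,-35],[0,0,0],0],
    [[0,2,-35],[0,0,0],0],
    [[-5,0,-25],[0,0,0],0],
    [[-8,0,-8],[0,0,0],0],
    [[-6.6,0,0],[0,0,0],0],
    [[0,0,0],[0,0,0],0],
    [[0,0,0],[0,0,0],0]
  ]
}}

```text
clock: 7.55
eef_pos: [565.8, 6.3, 227.5]
tool_rot: [3.139, -0.0, 1.478]
force: [0.7, 0.5, -4.2]
width: 6.7
gripper_force: 61.5
```

```bash
python3 - <<'E'
from h import *
import cv2
st=status.read_state()
s=cams.get_image("scene");w=cams.get_image("wrist")
cv2.imwrite("pics/s4.png",s);cv2.imwrite("pics/w4.png",w)
print(st["eef_pos"],np.degrees(st["tool_rot"]),st["clock"],st["force"],st["width"])
print(proj("scene",[560,5,195]))
r=lambda i,k:cv2.resize(i,None,fx=k,fy=k,interpolation=cv2.INTER_CUBIC)
c=np.zeros((600,800,3),np.uint8)
c[:500,:500]=r(s[140:265,255:380],4);c[:600,500:]=r(w[20:320,240:390],2)
cv2.imwrite("pics/c4.png",c)
E
```

```text
[565.8   6.3 227.5] [179.9  -0.   84.7] 7.55 [ 0.7  0.5 -4.2] 6.705376928076233
[312.9 202.1]
```

View pics/c4.png

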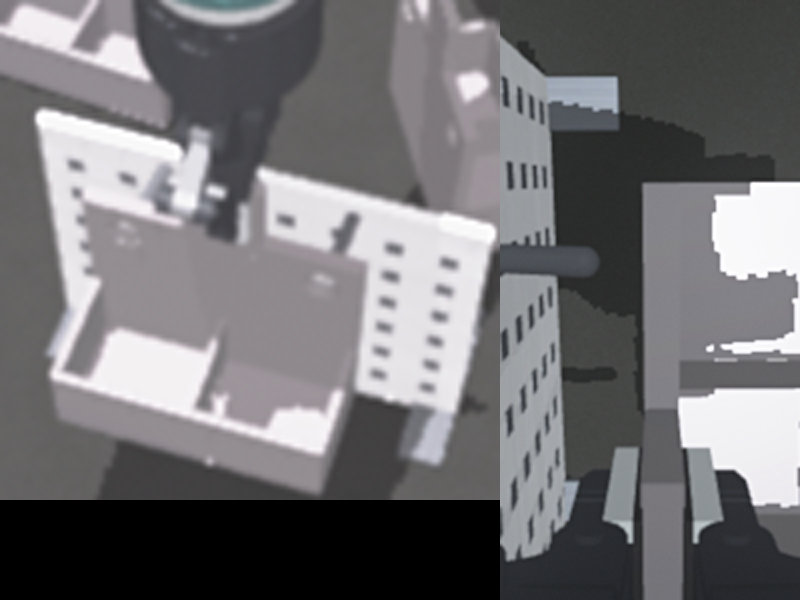

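```bash
python3 - <<'E'
from h import *
st=status.read_state()
a=np.radians(-5.2);X=np.array([np.cos(a),np.sin(a),0]);Y=np.array([-X[1],X[0],0])
W=lambda u,v:(240+(u-500)/2,20+v/2)
for n,u,z in (("tipend",(599,262),189),("pinmid",(550,261),182),("platefar",(661,183),218.5),("foot edge",(617,77),6)):
    p=onz("wrist",W(*u),z,st);print(n,p,p@X,p@Y)
S=lambda u,v:(255+u/4,140+v/4)
for n,u,z in(("holeL",(322,283),198.4),("holeR",(128,233),198.4),("cornL",(368,262),218.5),("cornR",(84,200),218.5),("tabtop L?",(264,172),258),("pinL@rootish",(350,213),176)):
    p=onz("scene",S(*u),z);print(n,p,p@X,p@Y)
print(st["eef_pos"]@X,st["eef_pos"]@Y)
E
```

```text
tipend [554.1  53.  189. ] 547.0470943795184 102.97498935504602
pinmid [540.2  53.7 182. ] 533.1351934591843 102.47161122348022
platefar [572.1  71.4 218.5] 563.2931902661462 122.97637013843524
foot edge [555.  122.8   6. ] 541.6331693945878 172.62711577778774
holeL [572.2  51.8 198.4] 565.1631238279278 103.49514174614434
holeR [564.5 -45.4 198.4] 566.2940450156415 5.922258821788639
cornL [568.9  72.3 218.5] 559.9988860524193 123.54082097533336
cornR [563.6 -66.1 218.5] 567.2991880878244 -14.697421727081613
tabtop L? [557.1  19.8 258. ] 553.0103657390736 70.23564703525629
pinL@rootish [513.9  55.6 176. ] 506.7554035724426 101.90717389569815
562.6164219815112 57.59763926571831
```

Aligned in both views: the wrist view puts hole-left at Y≈103 and pin-left at 102.5–103, and the scene midpoints are 54.7 for the holes and 54.5 for the pins. I'll lower 3 mm onto the pin axis and start in along the 20° slope.

Request:
{"name": "move_arm", "arguments": {
  "plan": [
    [[0,0,-3],[0,0,-0.3],0],
    [[0,0,0],[0,0,0],0],
    [[-6,0.5,-2.2],[0,0,0],0],
    [[-6,0.5,-2.2],[0,0,0],0],
    [[-6,0.5,-2.2],[0,0,0],0],
    [[-6,0.5,-2.2],[0,0,0],0],
    [[0,0,0],[0,0,0],0],
    [[0,0,0],[0,0,0],0]
  ]
}}

```text
clock: 8.65
eef_pos: [541.2, 8.3, 214.7]
tool_rot: [3.141, -0.0, 1.473]
force: [-0.6, -0.6, -3.8]
width: 7.3
gripper_force: 61.5
```

```bash
python3 - <<'E'
from h import *
import cv2
st=status.read_state()
s=cams.get_image("scene");w=cams.get_image("wrist")
cv2.imwrite("pics/s5.png",s);cv2.imwrite("pics/w5.png",w)
r=lambda i,k:cv2.resize(i,None,fx=k,fy=k,interpolation=cv2.INTER_CUBIC)
c=np.zeros((600,800,3),np.uint8)
c[:500,:500]=r(s[140:265,255:380],4);c[:600,500:]=r(w[20:320,240:390],2)
cv2.imwrite("pics/c5.png",c)
E
```

```text
(no output)
```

View pics/c5.png

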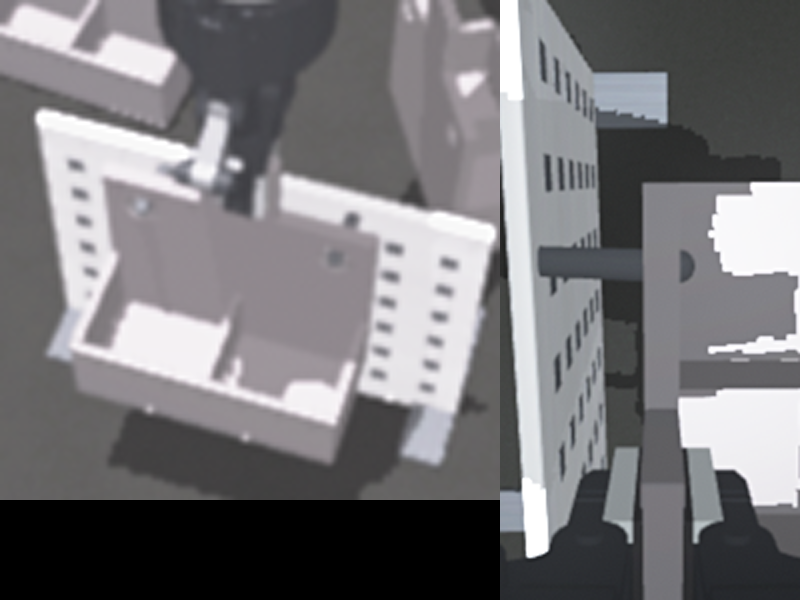

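Both pins are through: the tips show in the holes at scene crop (140,207) and (335,257), with no contact force. I continue home.

Request:
{"name": "move_arm", "arguments": {
  "plan": [
    [[-6,0.5,-2.2],[0,0,0],0],
    [[-6,0.5,-2.2],[0,0,0],0],
    [[-6,0.5,-2.2],[0,0,0],0],
    [[-5,0.4,-1.8],[0,0,0],0],
    [[-2,0.2,-0.8],[0,0,0],0],
    [[0,0,0],[0,0,0],0],
    [[0,0,0],[0,0,0],0]
  ]
}}

```text
clock: 9.62
eef_pos: [516.2, 10.4, 205.4]
tool_rot: [3.141, -0.0, 1.473]
force: [-0.2, 0.1, -3.5]
width: 7.0
gripper_force: 61.6
```

Request:
{"name": "move_arm", "arguments": {
  "plan": [
    [[-1.5,0.1,-0.6],[0,0,0],0],
    [[-1,0.1,-0.4],[0,0,0],0],
    [[-1,0.1,-0.3],[0,0,0],0],
    [[0,0,0],[0,0,0],0],
    [[0,0,0],[0,0,0],0]
  ]
}}

```text
clock: 10.25
eef_pos: [513.7, 10.6, 204.5]
tool_rot: [3.139, 0.0, 1.473]
force: [4.9, -0.3, -0.8]
width: 7.1
gripper_force: 61.9
```

Contact with the panel (5 N in x). I'll lower gently onto the pins, then open.

Request:
{"name": "move_arm", "arguments": {
  "plan": [
    [[0,0,-1],[0,0,0],0],
    [[0,0,-1],[0,0,0],0],
    [[0,0,0],[0,0,0],0],
    [[0,0,0],[0,0,0],0]
  ]
}}

```text
clock: 10.75
eef_pos: [513.7, 10.5, 202.4]
tool_rot: [3.139, 0.0, 1.473]
force: [5.3, -0.2, -1.4]
width: 7.1
gripper_force: 62.0
```

Request:
{"name": "move_arm", "arguments": {
  "plan": [
    [[0,0,-0.8],[0,0,0],0],
    [[0,0,-0.7],[0,0,0],0],
    [[0,0,0],[0,0,0],0],
    [[0,0,0],[0,0,0],0]
  ]
}}

```text
clock: 11.25
eef_pos: [513.7, 10.4, 201.6]
tool_rot: [3.138, -0.0, 1.473]
force: [4.8, -1.9, 6.5]
width: 7.0
gripper_force: 63.4
```

Request:
{"name": "move_arm", "arguments": {
  "plan": [
    [[0,0,0],[0,0,0],0.4],
    [[0,0,0],[0,0,0],0.4],
    [[0,0,0],[0,0,0],0.4],
    [[0,0,0],[0,0,0],0.4],
    [[0,0,10],[0,0,0],0.4],
    [[0,0,25],[0,0,0],0.4],
    [[0,0,40],[0,0,0],0.4],
    [[0,0,40],[0,0,0],0.4],
    [[-30,0,40],[0,0,0],0.4],
    [[0,0,0],[0,0,0],0.4]
  ]
}}

```text
clock: 12.5
eef_pos: [482.6, 10.2, 358.9]
tool_rot: [3.136, -0.002, 1.472]
force: [0.7, 0.6, -0.3]
width: 34.3
gripper_force: 0.0
```

```bash
python3 - <<'E'
from h import *
import cv2
st=status.read_state()
s=cams.get_image("scene");w=cams.get_image("wrist")
print(st["eef_pos"],st["width"],st["clock"],st["force"])
r=lambda i,k:cv2.resize(i,None,fx=k,fy=k,interpolation=cv2.INTER_CUBIC)
c=np.zeros((500,800,3),np.uint8)
c[:500,:480]=r(s[140:265,260:380],4);c[:200,480:]=r(w,.5);c[200:450,480:]=r(s,.625)[:,:320]
cv2.imwrite("pics/c6.png",c)
E
```

```text
[482.6  10.2 358.9] 34.30316516409209 12.5 [ 0.7  0.6 -0.3]
```

View pics/c6.png

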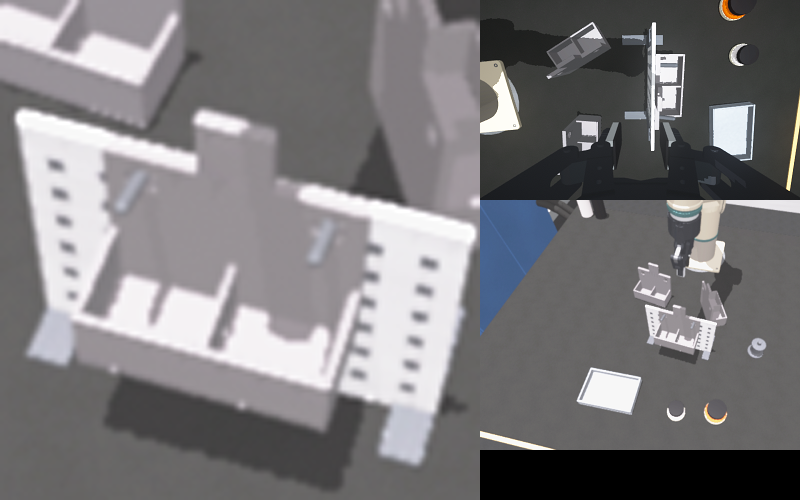

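The final view shows the pocket hanging level and flush. Both pins stick well out through the holes, at crop (130,190) and (320,240), the gripper is clear, and the bystanders look untouched.

```bash
python3 -c "
from cell import ctrl
print(ctrl.finish_job())"
```

```text
the job is handed in; nothing more can be done
None
```

The grey tool pocket is hanging on both pins, level, pushed against the panel and released; I handed the job in after about 12.6 s of robot time, and the hand-in call gave no verdict back.

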